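# Clamp a test bar in the bench micrometer with three ratchet clicks

### The job

Take the thickness of the plain rectangular white test bar: lay it flat on the bench micrometer's steel table with its width centred under the spindle and let go of it. Then wind the spindle down with the small dark ratchet knob on top (clockwise seen from above) until it meets the bar and the ratchet slips; give it exactly three clicks, no more, and let go, leaving the bar clamped for reading. Turn it by the ratchet knob, not by the wider bright thimble below it, so that the bar is not crushed, and leave the other things where they are.

Things in the scene. Friction and masses are not known exactly. Their poses are not given: they have to be found in the camera images.
- anvil (a point): Point on the micrometer's flat steel table, exactly under the spindle axis; fixed. x axis: from the open front (robot side) to the column at the back; z up. Table top: 40 mm above the worktop, from 56 mm in front of this point to 20 mm behind it and 30 mm to either side. The column begins 47 mm behind it. The bar is slid in from the front along x.
- micrometer: The fixed grey bench micrometer; origin on the worktop under the spindle axis, axes as anvil. Base 156 x 92 mm, reaching 70 mm in front of the origin, top at 25 mm. Above the table: spindle guide (19 mm diameter) from 26 mm up, boss (35 mm diameter) from 47 to 87 mm, arm from boss to column with its top at 84 mm.
- spindle: Upright steel pin, 8 mm in diameter, that presses on the bar with its flat lower end; it slides up and down and does not turn. Origin on its axis, hidden inside the boss (its height is not that of the lower end). At the start the lower end hangs 13 to 17 mm above the table, so some 3 to 7 mm above a bar lying there; clockwise turning of the ratchet knob lowers it by about 3 mm per radian.
- ratchet_grip (a point): Centre of the dark knurled ratchet knob on the upright spindle axis: 25 mm in diameter, 24 mm high (12 mm above and below this point), 126 mm above the table; it keeps this height. Grip with 30 N or more. Free running takes about 0.1 N m either way. It never clicks before the spindle meets the bar; then the thimble stops and the knob slips in clicks (see ratchet_mark).
- ratchet_mark (a point): Point on the knob's rim, 12 mm from its axis, below the white line on its top. It stands on the x axis of thimble_top until the ratchet slips; each click takes it 22.5 degrees clockwise (16 a turn): torque climbs to about 0.19 N m, well over the free drag, then collapses to nothing or below as the tooth snaps over half-way. Let go between notches, it falls into the nearest.
- thimble_top (a point): Centre of the top face of the bright thimble, the ring 29 mm in diameter and 18 mm high right below the ratchet knob (its top is 1.5 mm below the knob), on the same axis; z up, x axis towards the dark line on its top face. Turns with the knob until the ratchet slips. Turning the thimble itself bypasses the ratchet, which limits the force on the bar to about 25 N.
- test_bar_center (a point): Centre of the loose white plastic test bar, a plain rectangular bar 120 mm long (x axis), 15 mm wide (y axis), 10 mm thick (z axis), about 50 g, lying flat on the worktop; both ends alike. Gripped across its width 45 mm from the centre, it can be slid under the spindle with the gripper staying in front of the micrometer.
- dumbbell_center (a point): Centre of a white tensile specimen with wide ends and a narrow waist, 148 x 20 x 5 mm, lying loose on the worktop; a bystander.
- jar_white: Off-white sample jar with white lid, 57 mm in diameter, 67 mm high, standing loose behind the specimens, right of the balance; origin at the centre of its underside; a bystander.
Mind the look-alikes: they are no part of the job. What is shaped like the part that bears test_bar_center but orange is not meant.

How it is judged:
On the way, in this order (a step that is already met when the one before it is completed fails the run):
1. the bar lies flat on the table under the spindle, let go, with the spindle still clear of it (z of test_bar_center in the frame of anvil between 0.003 and 0.0075 m and angle between test_bar_center's own z axis and vertical below 0.08 rad and x of anvil in the frame of test_bar_center between -0.054 and 0.054 m and y of anvil in the frame of test_bar_center between -0.0055 and 0.0055 m and contact force between each of the fingers, spindle and test_bar below 0.1 N), for 0.2 s.
2. the spindle has been wound down onto the bar (contact force between spindle and test_bar above 4 N), for 0.1 s.
At the end, for the whole second after the job is handed in: The bar lies flat on the table, spindle axis within 5.5 mm of the middle of its width and 6 mm or more from its ends, clamped by the spindle with 2 to 35 N; the ratchet knob rests exactly three clicks (67.5 degrees, within 9) clockwise of its starting place on the thimble (z of test_bar_center in the frame of anvil between 0.003 and 0.0075 m and angle between test_bar_center's own z axis and vertical below 0.08 rad and x of anvil in the frame of test_bar_center between -0.054 and 0.054 m and y of anvil in the frame of test_bar_center between -0.0055 and 0.0055 m and x of ratchet_mark in the frame of thimble_top between 0.0026 and 0.0064 m and y of ratchet_mark in the frame of thimble_top below -0.008 m and contact force between spindle and test_bar between 2 and 35 N); the robot touches nothing.
It fails at once if the ratchet is clicked more than three times (x of ratchet_mark in the frame of thimble_top below 0.001 m).
It fails at once if the spindle crushes the bar (over 40 N) (contact force between spindle and test_bar above 40 N).
It fails at once if another thing (dumbbell specimen, white-lidded jar) is moved by more than 20 mm (distance of any of dumbbell_center, jar_white from where it was at the start of the episode above 0.02 m).
It also fails if it takes over 72 s, if anything falls off the work surface, if the arm or the gripper's body presses on something with over 40 N, if the wrist force passes 120 N, or if a joint passes its speed limit or range.

### The arm

A 6-joint arm with a two-finger parallel gripper is mounted at the origin on a cart in front of the work surface, level with it; the furniture and walls round the work are solid. World frame = base frame: x ahead of the robot, y to its left, z up, the work surface at z = 0. Lengths are in m, angles in rad, forces in N, time in s.
With the tool pointing down it reaches from about 0.25 to 0.8 m from the base axis. Payload 3.9 kg.
Tool frame: the origin (TCP) lies at the very end of the fingers, on their centre line; the grasp point (between the pads) lies 19 mm behind it; z points along the fingers, y is the direction in which the jaws open and shut (so a half turn about z gives the same grasp; the last joint's range is limited). The gripper opens to 85 mm and grips with 20 to 120 N. Pads are 22 mm wide; open, the fingers measure 114 mm over their backs; the gripper's body (76 mm by 85 mm) begins 54 mm behind the grasp point. The pads swing forward as they close: fully open they stand 13 mm farther back than shut.
Start: joints at [1.13, 0.26, -0.138, 1.173, 0, 1.571], TCP at [0.224, 0.475, 0.231] pointing down, gripper open.
Joint ranges: [-2.78, 2.78], [-0.83, 1.72], [-1.28, 1.37], [-1.9, 2.12], [-1.57, 1.48], [-3.14, 3.14]. Speed limits (rad/s): [2.57, 2.57, 3.14, 3.14, 3.14, 3.14].

### API

Orientations are given as [roll, pitch, yaw] about the fixed x, y, z axes, in that order (R = Rz(yaw) Ry(pitch) Rx(roll)).
In Python, from plant import manip gives the robot as it stands.
- The arm moves only by the tool step_arm, never from a script. Its argument "rows" is a list of rows, each a list of 7 numbers: the gripper's target within -1 to 1 (shut at 1, half-way at 0, fully open at -1), then the shift along the tool's x, y, z in cm, then the turn, a rotation vector about the tool's x, y, z in degrees. A call has 1 to 10 rows; each row is the pose to reach, as a shift and turn from the pose commanded when the call began, along the tool's axes at that moment; what a row does not reach only later rows make up. A row lasts 1/8 s, in which the tool goes at most 62.5 mm and 10.7 degrees, less where a joint would pass 70% of its speed; a pose out of reach is approached as far as the arm can. A call with a gripper value outside its range is refused whole. The fingers move at their own pace and stop on an object; "squeeze" is the grip in N (left out, the last holds). Time passes only in rows, so rows that repeat a pose let the fingers close. It gives the time, the measured TCP pose, the force and the opening at its end, in the units of the state.
- manip.sense(): the state, without advancing time (a new reading comes with each control period).
- manip.get_image(name): name is "side" or "top" or "wrist"; returns (picture, depth): 420x560x3 uint8, blue, green, red; 420x560 float32, m along the optical axis (not along the pixel's ray), 0 where there is no reading.
- manip.camera_model(name): a dict with "vfov" (degrees; the focal length in pixels is half the picture's height over the tangent of half this angle, whatever the lens; pixels are square), "cx", "cy" (the principal point, pixels), "k1" (the pictures are not rectified: a ray, as slopes to the right and down, at radius r is drawn at 1 + k1 r^2 times it, then the intrinsics apply), "T" (4x4, takes a point from camera to world coordinates); the wrist camera has in their place "tool_from_camera" (4x4, takes a point from camera to tool coordinates, whose origin is the TCP and whose axes are the flange's). Camera axes: x right, y up, looking along -z (the intrinsics and any distortion apply to the point x, -y, -z); pixel columns grow to the right and rows downward; lengths in m; the calibration is good to about 2 mm. A picture is of the moment at which its call begins: read the wrist's pose just before it. camera_model takes no time and is no camera call.
- manip.close_job(): hands the job in, once; it reports no verdict.
The state is a dict: "clock": time; "qpos": joint angles; "qvel": joint speeds; "effort": joint torques, N m; "position": TCP position; "orientation": TCP orientation; "force": force on the tool from outside, world axes, zero at the start; "ft_torque": the same for the moment, N m; "grip_width": finger opening in m.
Only numpy, scipy, OpenCV 4.12 (cv2) and the standard library are available. Lean on these libraries where they do the work, as an engineer would, in place of code of your own. Each camera call takes 0.05 s, during which the arm holds its last target.

## Working session

There is one attempt and no reset: what is moved stays moved. The work goes in short steps, Python scripts to look and compute and a tool call to move; the robot and the scene stay as the last step left them, time stands still between calls to the robot, and variables do not carry over. Pictures are saved under pics/ and viewed, and the job is handed in when it is done.

Besides the shell and the picture viewer there is one more tool, called in YAML: its name, and indented under it one key for each argument. step_arm: Moves the arm, as the interface text tells. Its arguments: {"type":"object","properties":{"rows":{"type":"array"},"squeeze":{"type":"number"}},"required":["rows"]}

```bash
ls; mkdir -p pics
python3 - <<'E'
from plant import manip
import cv2
print(manip.sense())
for n in ["side","top","wrist"]:
    p,d=manip.get_image(n); cv2.imwrite(f"pics/{n}0.png",p)
    import numpy as np; np.save(f"pics/{n}0d.npy",d)
    print(n,manip.camera_model(n))
E
```

```text
pics
{'clock': 0.0, 'qpos': array([ 1.12998880e+00,  2.60681743e-01, -1.39401948e-01,  1.17268719e+00,
       -1.87260386e-05,  1.57079880e+00]), 'qvel': array([-0.00060761,  0.00013899, -0.00045653,  0.00076618, -0.00044409,
        0.00059775]), 'effort': array([ 3.19132014e-03, -4.05673850e+01,  2.53924906e+01,  1.89452036e-02,
        2.60015258e-04,  8.01222022e-07]), 'position': array([0.22371176, 0.47418521, 0.23045365]), 'orientation': array([-3.13961810e+00,  1.87308855e-05,  2.70078269e+00]), 'force': array([-0.20389905,  0.46395046,  0.3879046 ]), 'ft_torque': array([ 0.02218936, -0.00732473, -0.02331119]), 'grip_width': 0.08528622546443103}
side {'vfov': 47.991195404563875, 'cx': 280.6999144033991, 'cy': 213.71458017537964, 'k1': 0.053820486789593426, 'T': array([[ 0.8456901 ,  0.2409958 , -0.47616098,  0.02194669],
       [-0.53324914,  0.41719846, -0.73592853, -0.74022169],
       [ 0.02129794,  0.8762799 ,  0.48133141,  0.62869555],
       [ 0.        ,  0.        ,  0.        ,  1.        ]])}
top {'vfov': 42.72513881747308, 'cx': 284.415831940316, 'cy': 209.33433641630873, 'k1': 0.06414881939971545, 'T': array([[ 0.01022624,  0.97901928, -0.20351086,  0.28271487],
       [-0.99994425,  0.00947695, -0.00465603,  0.00890865],
       [-0.00262968,  0.20354713,  0.97906162,  1.35680309],
       [ 0.        ,  0.        ,  0.        ,  1.        ]])}
wrist {'vfov': 62.1297213733175, 'cx': 282.2415922879851, 'cy': 208.09031473449832, 'k1': -0.06387304796588396, 'tool_from_camera': array([[-4.91506025e-04,  9.51691310e-01,  3.07056036e-01,
         7.86915282e-02],
       [ 9.99999626e-01,  6.86248576e-04, -5.26258877e-04,
         9.78225919e-04],
       [-7.11552768e-04,  3.07055662e-01, -9.51691291e-01,
        -1.42225914e-01],
       [ 0.00000000e+00,  0.00000000e+00,  0.00000000e+00,
         1.00000000e+00]])}
```

View pics/top0.png

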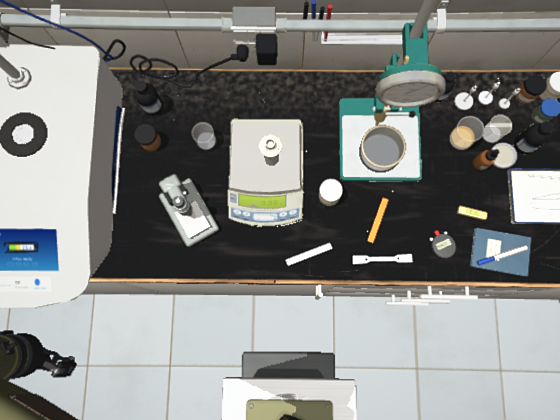

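View pics/side0.png

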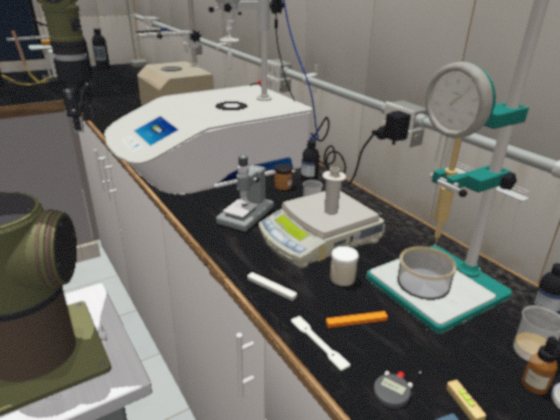

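View pics/wrist0.png

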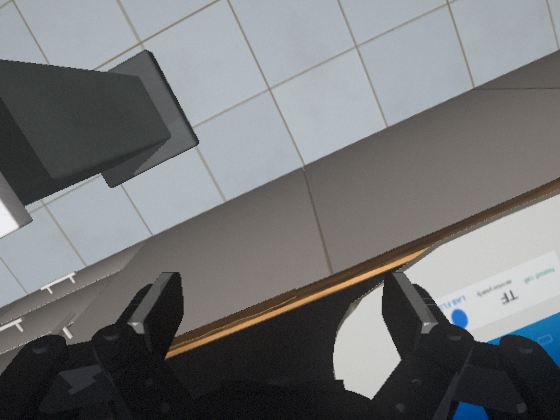

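The top view shows the micrometer at about (187,208), the white bar at (309,254), the dumbbell at (383,259), the jar at (331,192), and the orange decoy bar at (378,220). Next I measure them.

```bash
cat > h.py <<'E'
import numpy as np, cv2
from plant import manip
from scipy.spatial.transform import Rotation as R
H,W=420,560
def K(m):
    f=H/2/np.tan(np.radians(m['vfov'])/2); return f
def camT(name,sense=None):
    m=manip.camera_model(name)
    if name!='wrist': return m,m['T']
    T=np.eye(4);T[:3,:3]=R.from_euler('xyz',sense['orientation']).as_matrix();T[:3,3]=sense['position']
    return m,T@m['tool_from_camera']
def rays(name,px,sense=None):
    m,T=camT(name,sense);f=K(m);px=np.atleast_2d(px).astype(float)
    Km=np.array([[f,0,m['cx']],[0,f,m['cy']],[0,0,1]])
    u=cv2.undistortPoints(px.reshape(-1,1,2),Km,np.array([m['k1'],0,0,0.])).reshape(-1,2)
    d=np.c_[u[:,0],-u[:,1],-np.ones(len(u))]
    return T[:3,3],d@T[:3,:3].T
def plane(name,px,z,sense=None):
    o,d=rays(name,px,sense); return o+d*((z-o[2])/d[:,2])[:,None]
def proj(name,P,sense=None):
    m,T=camT(name,sense);f=K(m);P=np.atleast_2d(P)
    c=(P-T[:3,3])@T[:3,:3]; s=np.c_[c[:,0],-c[:,1]]/(-c[:,2:3]); r2=(s**2).sum(1,keepdims=True)
    s=s*(1+m['k1']*r2); return s*f+[m['cx'],m['cy']]
def cloud(name,d,sense=None):
    v,u=np.mgrid[0:H,0:W]; o,dr=rays(name,np.c_[u.ravel(),v.ravel()],sense)
    return (o+dr*d.ravel()[:,None]).reshape(H,W,3)
def meet(a,b):
    (o1,d1),(o2,d2)=a,b; d1=d1[0]/np.linalg.norm(d1[0]);d2=d2[0]/np.linalg.norm(d2[0])
    A=np.c_[d1,-d2];t=np.linalg.lstsq(A,o2-o1,rcond=None)[0];p,q=o1+t[0]*d1,o2+t[1]*d2
    return (p+q)/2,np.linalg.norm(p-q)
E
python3 - <<'E'
from h import *
top=cv2.imread('pics/top0.png');d=np.load('pics/top0d.npy')
C=cloud('top',d)
cv2.imwrite('pics/topmic.png',cv2.resize(top[160:270,130:350],None,fx=3.6,fy=3.6,interpolation=cv2.INTER_NEAREST))
s=cv2.imread('pics/side0.png');cv2.imwrite('pics/sidemic.png',cv2.resize(s[140:310,205:365],None,fx=3.5,fy=3.5,interpolation=cv2.INTER_NEAREST))
hsv=cv2.cvtColor(top,cv2.COLOR_BGR2HSV)
m=((hsv[...,1]<50)&(hsv[...,2]>170)).astype(np.uint8);m[:,:280]=0;m[275:]=0;m[:175]=0;m[:,420:]=0
n,l,st,ce=cv2.connectedComponentsWithStats(m)
for i in range(1,n):
    if st[i,4]<60: continue
    ys,xs=np.where(l==i); P=plane('top',np.c_[xs,ys],0.01)[:,:2].astype(np.float32)
    print(st[i],ce[i],cv2.minAreaRect(P), C[ys,xs].mean(0))
# height points micrometer
for z0,z1 in [(0.02,0.032),(0.036,0.044),(0.08,0.09),(0.1,0.2)]:
    b=(C[...,2]>z0)&(C[...,2]<z1); b[:,:150]=0;b[:,225:]=0;b[:165]=0;b[255:]=0
    ys,xs=np.where(b); 
    if len(xs)>3: print(z0,len(xs),cv2.minAreaRect(C[b][:,:2].astype(np.float32)),C[b].mean(0),C[b].max(0))
E
```

```text
[280 175  21  16 302] [289.20529801 182.06622517] ((0.6338446736335754, 0.0016224030405282974), (0.04010506719350815, 0.05169958993792534), 0.6783699989318848) [0.61383467 0.00398774 0.09070552]
[343 175  77   3 183] [383.96721311 175.7431694 ] ((0.6532046794891357, -0.233598530292511), (0.005359809845685959, 0.19581590592861176), 0.4511635899543762) [ 0.64973003 -0.23850277  0.02529885]
[320 179  22  23 403] [330.56327543 189.7369727 ] ((0.6149186491966248, -0.10306417942047119), (0.054182082414627075, 0.0585186704993248), 89.83089447021484) [ 0.60025598 -0.09804233  0.07148318]
[280 190  24  36 527] [291.81214421 206.75711575] ((0.5679473876953125, -0.002968868240714073), (0.09161759912967682, 0.05931655690073967), 0.6809911727905273) [ 0.56106264 -0.00323258  0.05023214]
[286 243  46  23 309] [308.46925566 253.65372168] ((0.4494273066520691, -0.04654326289892197), (0.016255728900432587, 0.1199975535273552), 21.782739639282227) [ 0.44956841 -0.04652815  0.00820219]
[353 254  60  10 348] [382.04310345 258.50862069] ((0.4392075538635254, -0.2309824526309967), (0.0185005571693182, 0.147260844707489), 3.003676414489746) [ 0.43980842 -0.23162482  0.00439093]
0.02 875 ((0.5512636303901672, 0.2578895390033722), (0.15656323730945587, 0.09109146893024445), 31.232826232910156) [0.54474333 0.25079205 0.02409035] [0.63701285 0.33492788 0.03194105]
0.036 504 ((0.529422402381897, 0.2448449432849884), (0.07600846886634827, 0.05951321870088577), 31.01837921142578) [0.52480009 0.24168692 0.03944038] [0.57357225 0.28857592 0.04399778]
0.08 11 ((0.5724686980247498, 0.25369927287101746), (0.08363963663578033, 0.02168082259595394), 5.228259086608887) [0.5823908  0.25954591 0.08726048] [0.61312672 0.26830535 0.08973683]
0.1 737 ((0.5734399557113647, 0.26985085010528564), (0.10000214725732803, 0.052573367953300476), 34.77003479003906) [0.57148894 0.27005398 0.13108202] [0.62124598 0.31266664 0.18397513]
```

View pics/topmic.png

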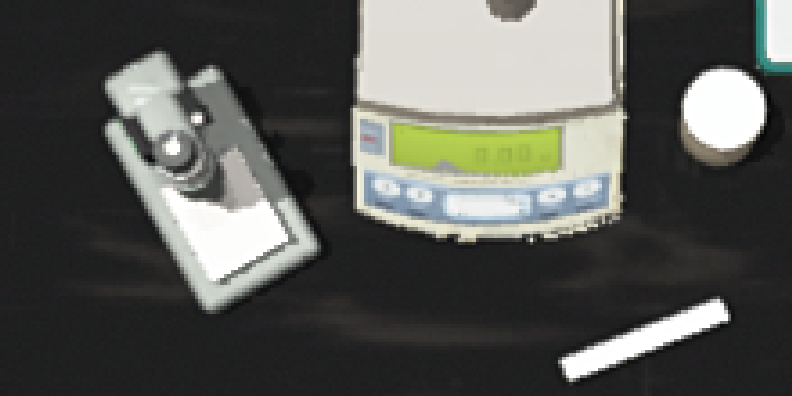

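View pics/sidemic.png

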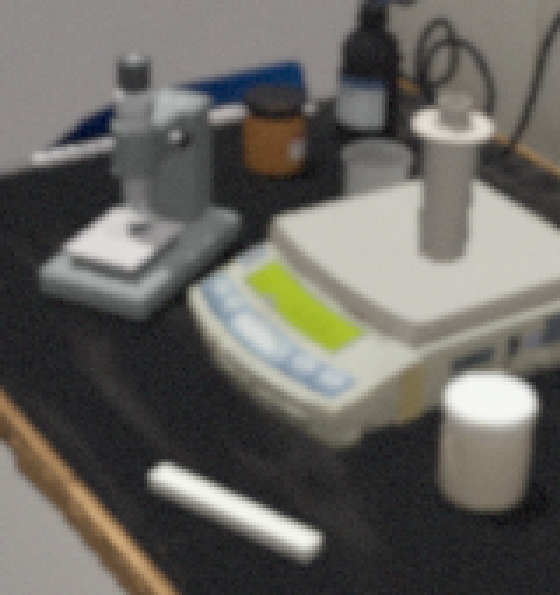

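The point cloud matches the stated sizes: base 156 x 91 mm, table 76 x 59.5 mm, bar 120 x 16 mm. That gives the anvil at about (0.545, 0.254) with x axis at about 31.1°. The bar is at (0.4496, -0.0465) with its long axis at 111.8°. Next I work out the move to above the bar's +y end.

```bash
cat >> h.py <<'E'
def go(x,y,z,yaw,cmd=None):
    "print tool-frame shift (cm) and turn (deg) from present pose to a tool-down pose; yaw deg"
    s=manip.sense(); p=s['position'];Rm=R.from_euler('xyz',s['orientation'])
    if cmd is not None: p=np.array(cmd[:3]);Rm=R.from_euler('xyz',[np.pi,0,np.radians(cmd[3])])
    t=R.from_euler('xyz',[np.pi,0,np.radians(yaw)])
    print('shift',np.round(Rm.inv().apply(np.array([x,y,z])-p)*100,2),'turn',np.round((Rm.inv()*t).as_rotvec(degrees=True),2))
def st():
    s=manip.sense();print('t',round(s['clock'],2),'p',np.round(s['position'],4),'rpy',np.round(np.degrees(s['orientation']),2),'q',np.round(s['qpos'],3),'F',np.round(s['force'],2),'M',np.round(s['ft_torque'],3),'w',round(s['grip_width'],4))
E
python3 - <<'E'
from h import *
st(); go(0.4329,-0.0047,0.10,111.8,(0.224,0.475,0.231,154.74))
E
```

```text
t 0.15 p [0.2238 0.4743 0.2307] rpy [-179.92   -0.    154.74] q [ 1.13   0.26  -0.139  1.173  0.     1.571] F [0.44 0.43 1.36] M [-0.002 -0.054  0.002] w 0.0855
shift [-39.36 -34.47  13.1 ] turn [ 0.   -0.   42.94]
```

step_arm:
  rows:
    - [0,-39.36,-34.47,13.1,0,0,42.94]
    - [0,-39.36,-34.47,13.1,0,0,42.94]
    - [0,-39.36,-34.47,13.1,0,0,42.94]
    - [0,-39.36,-34.47,13.1,0,0,42.94]
    - [0,-39.36,-34.47,13.1,0,0,42.94]
    - [0,-39.36,-34.47,13.1,0,0,42.94]
    - [0,-39.36,-34.47,13.1,0,0,42.94]
    - [0,-39.36,-34.47,13.1,0,0,42.94]
    - [0,-39.36,-34.47,13.1,0,0,42.94]
    - [0,-39.36,-34.47,13.1,0,0,42.94]
  squeeze: 40

```text
clock: 1.4
position: [0.4333, -0.007, 0.0995]
orientation: [-3.141, -0.0, 1.947]
force: [-0.2, 0.2, 0.1]
grip_width: 0.0426
```

step_arm:
  rows:
    - [0,0,0,0,0,0,0]
    - [0,0,0,0,0,0,0]

```text
clock: 1.65
position: [0.4325, -0.0039, 0.1005]
orientation: [-3.142, -0.0, 1.953]
force: [0.6, -0.1, 0.1]
grip_width: 0.0429
```

Run:
```python
from h import *
st(); go(0.4329,-0.0047,0.10,111.8)
s=manip.sense();p,d=manip.get_image('wrist');cv2.imwrite('pics/w1.png',p)
hsv=cv2.cvtColor(p,cv2.COLOR_BGR2HSV);m=((hsv[...,1]<50)&(hsv[...,2]>170)).astype(np.uint8)
C=cloud('wrist',d,s);m[(C[...,2]>0.02)|(C[...,2]<-0.01)]=0
n,l,q,ce=cv2.connectedComponentsWithStats(m)
for i in range(1,n):
    if q[i,4]<500: continue
    ys,xs=np.where(l==i);P=plane('wrist',np.c_[xs,ys],0.01,s)[:,:2].astype(np.float32)
    print(q[i],cv2.minAreaRect(P),np.median(C[ys,xs],0))
```

```text
t 1.65 p [ 0.4325 -0.0039  0.1005] rpy [-1.8000e+02 -2.0000e-02  1.1191e+02] q [-0.009  0.209 -0.58   0.782  0.     1.179] F [ 0.61 -0.15  0.15] M [-0.023  0.094 -0.038] w 0.0429
shift [-0.09  0.01  0.05] turn [-0.   -0.02  0.11]
[ 273  193   22  145 2857] ((0.4504019618034363, -0.04471789672970772), (0.01495122630149126, 0.11987001448869705), 21.544719696044922) [ 0.44790078 -0.03743816  0.00954457]
```

The wrist view puts the bar at (0.4504, -0.0447), yaw 111.5°, 15.0 x 119.9 mm, which fits the given size. Its visible strip is at about px (273-295, 193-338).

Run:
```python
from h import *
go(0.4339,-0.0028,0.003,111.55)
```

```text
shift [0.05 0.16 9.76] turn [ 0.01 -0.01  0.37]
```

View pics/w1.png

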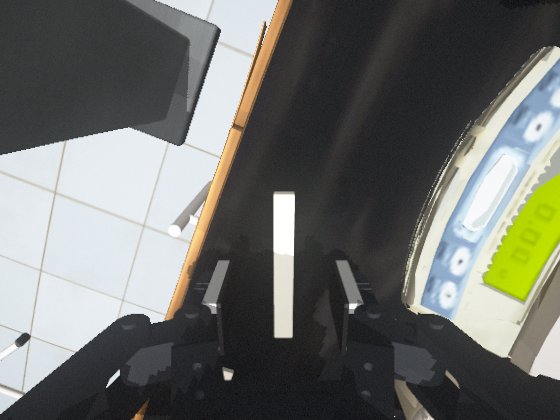

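The bar, px (273-295, 193-338), runs centred between the open fingers. Descending and gripping.

step_arm:
  rows:
    - [0,0.05,0.16,5,0,0,0.37]
    - [0,0.05,0.16,9,0,0,0.37]
    - [0,0.05,0.16,9.76,0,0,0.37]
    - [0,0.05,0.16,9.76,0,0,0.37]

```text
clock: 2.2
position: [0.4342, -0.0033, 0.0031]
orientation: [-3.141, -0.0, 1.946]
force: [-1.1, 0.5, 0.1]
grip_width: 0.0425
```

step_arm:
  rows:
    - [1,0,0,0,0,0,0]
    - [1,0,0,0,0,0,0]
    - [1,0,0,0,0,0,0]
    - [1,0,0,0,0,0,0]
    - [1,0,0,0,0,0,0]
  squeeze: 50

```text
clock: 2.82
position: [0.4356, -0.0038, 0.0043]
orientation: [3.138, 0.001, 1.945]
force: [-1.3, 0.4, 6.0]
grip_width: 0.0126
```

Run:
```python
from h import *
st()
a=np.radians(31.1);A=np.array([.5446,.254])
p=A-0.17*np.array([np.cos(a),np.sin(a)]);print(p)
go(p[0],p[1],0.12,180+31.1)
```

```text
t 2.83 p [ 0.4356 -0.0038  0.0043] rpy [1.7982e+02 5.0000e-02 1.1142e+02] q [-0.009  0.345 -0.712  0.51   0.     1.188] F [-1.29  0.45  5.96] M [ 0.114  0.163 -0.031] w 0.0126
[0.3990346  0.16618933]
shift [ 17.15   2.84 -11.58] turn [ 9.000e-02  1.900e-01 -9.968e+01]
```

step_arm:
  rows:
    - [1,0,0,-1,0,0,0]
    - [1,0,0,-4,0,0,0]
    - [1,0,0,-8,0,0,0]
    - [1,0,0,-11.6,0,0,0]
    - [1,0,0,-11.6,0,0,0]
    - [1,0,0,-11.6,0,0,0]

```text
clock: 3.58
position: [0.4339, -0.0039, 0.1189]
orientation: [3.141, 0.0, 1.945]
force: [-0.6, -0.8, -0.8]
grip_width: 0.0129
```

Run:
```python
from h import *
st()
a=np.radians(31.1);A=np.array([.5446,.254])
p=A-0.17*np.array([np.cos(a),np.sin(a)]);print(p)
go(p[0],p[1],0.12,180+31.1)
p,d=manip.get_image('wrist');cv2.imwrite('pics/w2.png',p)
p,d=manip.get_image('side');cv2.imwrite('pics/s2.png',cv2.resize(p[200:320,180:340],None,fx=4,fy=4))
```

```text
t 3.58 p [ 0.4339 -0.0039  0.1189] rpy [1.7998e+02 1.0000e-02 1.1143e+02] q [-0.009  0.191 -0.547  0.832 -0.     1.188] F [-0.58 -0.77 -0.77] M [ 0.008 -0.023  0.02 ] w 0.0129
[0.3990346  0.16618933]
shift [17.1   2.96 -0.12] turn [ 1.000e-02  2.000e-02 -9.967e+01]
```

View pics/w2.png

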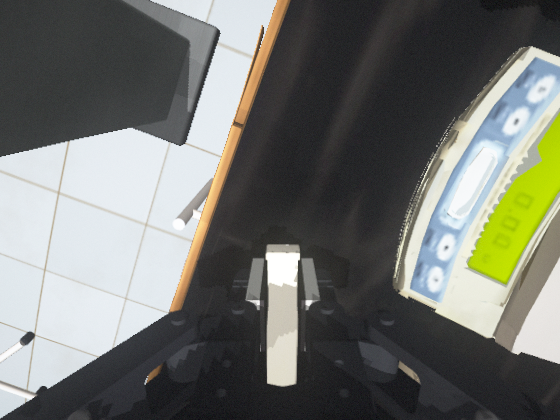

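View pics/s2.png

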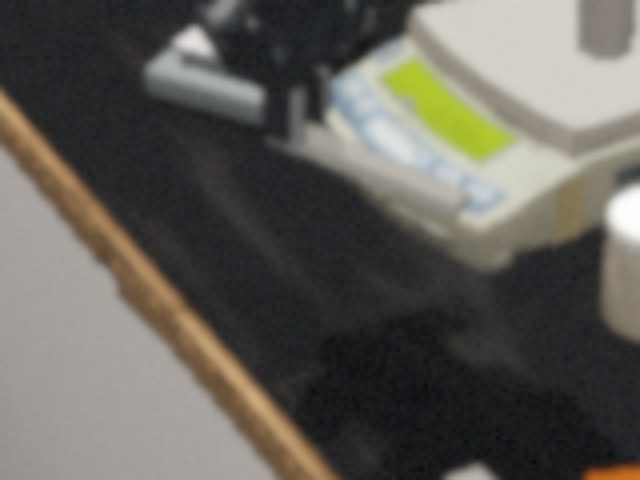

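The bar is held square in the jaws and both side faces are visible. Swinging it round to in front of the micrometer.

step_arm:
  rows:
    - [1,2,0.3,-0.2,0,0,-10]
    - [1,4,0.6,-0.2,0,0,-20]
    - [1,6,1,-0.2,0,0,-30]
    - [1,8,1.4,-0.2,0,0,-40]
    - [1,10,1.7,-0.2,0,0,-50]
    - [1,12,2,-0.2,0,0,-60]
    - [1,14,2.3,-0.2,0,0,-70]
    - [1,15.5,2.6,-0.2,0,0,-80]
    - [1,16.5,2.9,-0.2,0,0,-90]
    - [1,17.1,2.96,-0.2,0,0,-99.67]

```text
clock: 4.92
position: [0.3982, 0.1663, 0.1194]
orientation: [3.141, -0.003, -2.592]
force: [-0.3, 0.1, -1.1]
grip_width: 0.0133
```

step_arm:
  rows:
    - [1,0,0,0,0,0,0]
    - [1,0,0,0,0,0,0]
    - [1,0,0,0,0,0,0]

```text
clock: 5.3
position: [0.3991, 0.1658, 0.1204]
orientation: [-3.142, -0.001, -2.6]
force: [0.5, -0.4, -0.0]
grip_width: 0.0129
```

Run:
```python
from h import *
st()
s=manip.sense();p,d=manip.get_image('wrist');cv2.imwrite('pics/w3.png',p);np.save('pics/w3d.npy',d)
import pickle;pickle.dump(s,open('pics/w3s.pkl','wb'))
pt,dt=manip.get_image('top');cv2.imwrite('pics/t3.png',cv2.resize(pt[160:280,130:330],None,fx=4,fy=4));np.save('pics/t3d.npy',dt)
ps,ds=manip.get_image('side');cv2.imwrite('pics/s3.png',cv2.resize(ps[120:260,180:340],None,fx=4,fy=4))
```

```text
t 5.3 p [0.3991 0.1658 0.1204] rpy [-1.8000e+02 -4.0000e-02 -1.4899e+02] q [ 0.394  0.187 -0.548  0.837 -0.    -0.147] F [ 0.53 -0.42 -0.02] M [-0.04  -0.001  0.011] w 0.0129
```

View pics/w3.png

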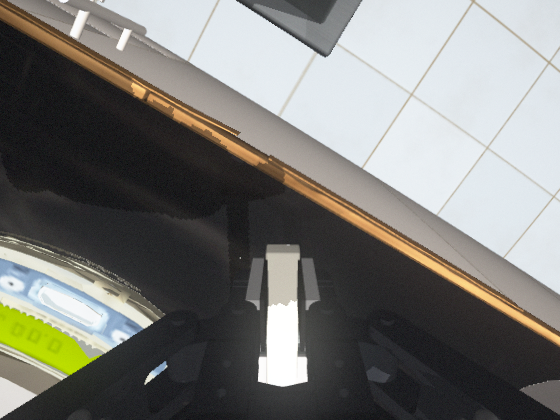

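View pics/t3.png

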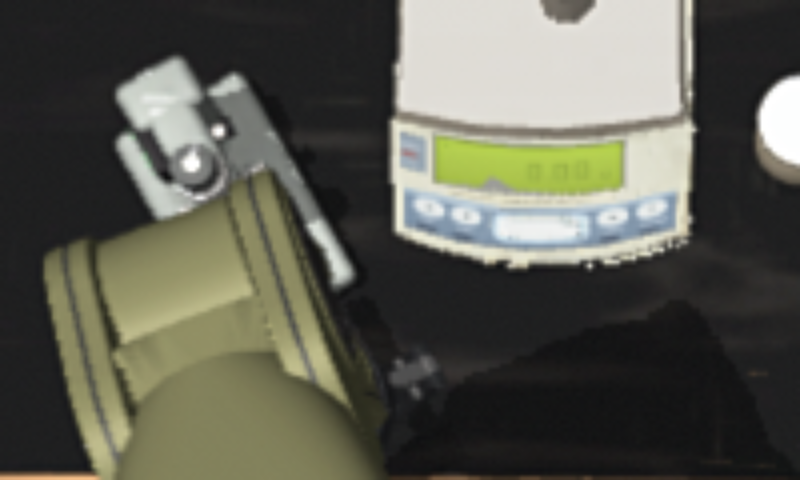

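View pics/s3.png

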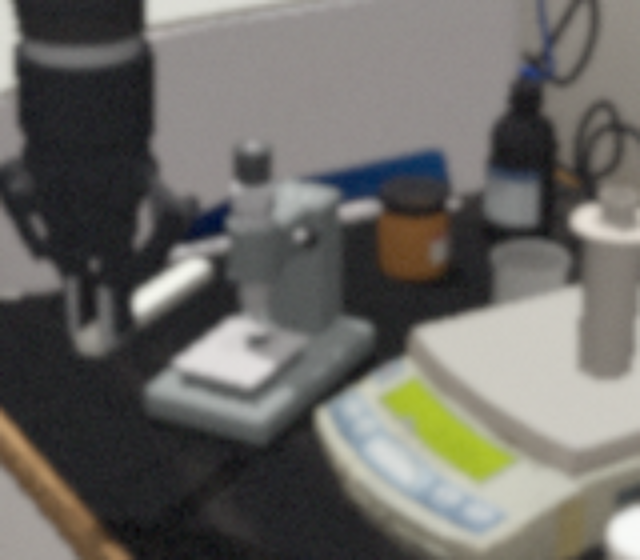

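The bar is in the jaws and points at the micrometer, which is free ahead. Next I measure how the bar sits in the hand.

Run:
```python
from h import *
import pickle
s=pickle.load(open('pics/w3s.pkl','rb'));p=cv2.imread('pics/w3.png');d=np.load('pics/w3d.npy')
m=manip.camera_model('wrist');
C=cloud('wrist',d,s)
T=np.eye(4);Rm=R.from_euler('xyz',s['orientation']).as_matrix()
L=(C-s['position'])@Rm   # tool frame
hsv=cv2.cvtColor(p,cv2.COLOR_BGR2HSV)
b=(hsv[...,1]<60)&(hsv[...,2]>120);b[:244]=0;b[386:]=0;b[:,:255]=0;b[:,:]&=True;b[:,312:]=0
b&=(d>0)
for v in range(246,386,8):
    xs=np.where(b[v])[0]
    if len(xs): q=L[v,xs];print(v,xs.min(),xs.max(),np.round(np.median(q,0)*1000,1), 'y',np.round([q[:,1].min()*1000,q[:,1].max()*1000],1))
C2=cloud('top',np.load('pics/t3d.npy'));z=C2[200:280,140:220,2];print('arm heights near mic',np.round(np.percentile(z[z>0.19],[0,5,50]),3))
```

```text
246 267 297 [13.3  0.5  2. ] y [-6.3  7.2]
254 266 298 [12.8  0.5 -5.3] y [-6.5  7.4]
262 268 297 [ 9.   0.7 -5.5] y [-5.6  6.9]
270 268 297 [ 5.1  0.7 -5.3] y [-5.7  7. ]
278 268 297 [ 1.   0.7 -5.2] y [-5.7  7.1]
286 268 297 [-2.9  0.7 -5.4] y [-5.8  7.1]
294 269 296 [-7.1  0.7 -5.2] y [-5.4  6.8]
302 255 311 [-11.2   0.9  -5.4] y [-9.  10.6]
310 267 297 [-15.5   0.7  -5.3] y [-6.   7.3]
318 267 298 [-19.9   0.7  -5.2] y [-6.   7.4]
326 266 298 [-24.3   0.4  -5.3] y [-6.6  7.9]
334 266 298 [-29.    0.4  -5.2] y [-12.8  13.4]
342 266 299 [-33.9   0.7  -4.7] y [-12.9  14.4]
350 260 297 [-38.3  -0.1  -5.2] y [-12.7   7.7]
358 259 306 [-43.3   0.7  -4.9] y [-17.9  18.5]
366 259 306 [-48.5   0.7  -4.7] y [-18.1  18.8]
374 258 307 [-53.6   0.7  -4.7] y [-19.   19.7]
382 261 303 [-58.6   0.4  -4.8] y [-16.8  17.4]
arm heights near mic [0.343 0.584 0.619]
```

Bar's top face is 5.3 mm above the TCP plane and nearly level. Before inserting I hover with the wrist camera over the micrometer to refine its pose.

Run:
```python
from h import *
a=np.radians(31.1);A=np.array([.5446,.254])+0.055*np.array([np.cos(a),np.sin(a)])
go(A[0],A[1],0.30,180+31.1)
```

```text
shift [-22.49   0.05 -17.93] turn [-0.   -0.01 -0.05]
```

step_arm:
  rows:
    - [1,0,0,-6,0,0,0]
    - [1,0,0,-12,0,0,0]
    - [1,-3,0,-17.93,0,0,0]
    - [1,-9,0,-17.93,0,0,0]
    - [1,-15,0,-17.93,0,0,0]
    - [1,-21,0,-17.93,0,0,0]
    - [1,-22.5,0,-17.93,0,0,0]
    - [1,-22.5,0,-17.93,0,0,0]
    - [1,-22.5,0,-17.93,0,0,0]

```text
clock: 6.58
position: [0.5911, 0.2818, 0.3001]
orientation: [3.142, -0.001, -2.599]
force: [-0.3, -0.4, -0.6]
grip_width: 0.0127
```

Run:
```python
from h import *
import pickle
st()
s=manip.sense();p,d=manip.get_image('wrist');cv2.imwrite('pics/w4.png',p);np.save('pics/w4d.npy',d);pickle.dump(s,open('pics/w4s.pkl','wb'))
C=cloud('wrist',d,s)
for z0,z1 in [(0.02,0.03),(0.037,0.043),(0.172,0.184)]:
    b=((C[...,2]>z0)&(C[...,2]<z1)&(abs(C[...,0]-.545)<.12)&(abs(C[...,1]-.254)<.1)).astype(np.uint8)
    n,l,q,ce=cv2.connectedComponentsWithStats(b);i=1+q[1:,4].argmax();b=l==i
    print(z0,b.sum(),q[i],cv2.minAreaRect(C[b][:,:2].astype(np.float32)),C[b].mean(0))
```

```text
t 6.58 p [0.5911 0.2818 0.3001] rpy [ 1.8000e+02 -5.0000e-02 -1.4892e+02] q [ 0.445  0.487  0.387  1.472 -0.    -0.098] F [-0.29 -0.43 -0.58] M [0.015 0.09  0.037] w 0.0127
0.02 3868 [ 242   57   81  134 3868] ((0.5536165237426758, 0.26034682989120483), (0.1554090827703476, 0.09157154709100723), 31.26117515563965) [0.54380298 0.25267146 0.02415921]
0.037 2743 [ 255   69   56   71 2743] ((0.5316515564918518, 0.2472998946905136), (0.07598753273487091, 0.06062052398920059), 30.9609432220459) [0.52353132 0.24230232 0.03950098]
0.172 911 [266 116  34  35 911] ((0.547019898891449, 0.25623899698257446), (0.02546444535255432, 0.025249652564525604), 29.685264587402344) [0.54681927 0.25629625 0.17745388]
```

View pics/w4.png

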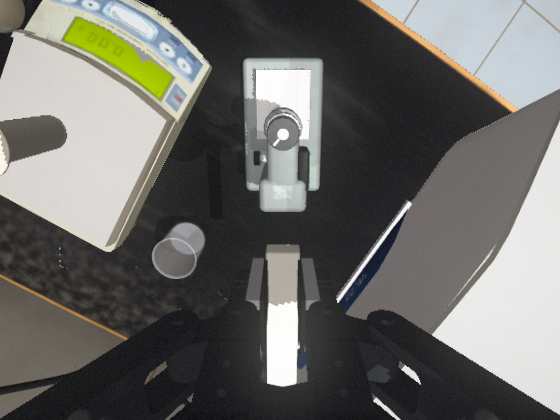

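The wrist camera sees the knob top at px (283,134) with its white line pointing down-left. The knob centre, (0.547, 0.256), and the table agree within 0.5 mm. I take the anvil as (0.547, 0.2555) with axis 31.1°.

Run:
```python
from h import *
a=np.radians(31.1);e=np.array([np.cos(a),np.sin(a)])
A=np.array([.547,.2555])-0.19*e
go(A[0],A[1],0.048,180+31.1)
```

```text
shift [2.412e+01 2.000e-02 2.526e+01] turn [-0.   -0.01 -0.02]
```

step_arm:
  rows:
    - [1,6,0,0,0,0,0]
    - [1,12,0,0,0,0,0]
    - [1,18,0,0,0,0,0]
    - [1,24.12,0,0,0,0,0]
    - [1,24.12,0,6,0,0,0]
    - [1,24.12,0,12,0,0,0]
    - [1,24.12,0,18,0,0,0]
    - [1,24.12,0,23,0,0,0]
    - [1,24.12,0,25.26,0,0,0]
    - [1,24.12,0,25.26,0,0,0]

```text
clock: 7.88
position: [0.383, 0.1567, 0.0468]
orientation: [3.141, -0.003, -2.599]
force: [-0.3, -0.1, -0.1]
grip_width: 0.013
```

step_arm:
  rows:
    - [1,0,0,0,0,0,0]
    - [1,0,0,0,0,0,0]

```text
clock: 8.12
position: [0.3867, 0.1583, 0.049]
orientation: [-3.141, 0.003, -2.599]
force: [0.4, -1.3, -1.6]
grip_width: 0.0128
```

Run:
```python
from h import *
st()
a=np.radians(31.1);e=np.array([np.cos(a),np.sin(a)])
A=np.array([.547,.2555])-0.072*e
go(A[0],A[1],0.047,180+31.1)
ps,ds=manip.get_image('side');cv2.imwrite('pics/s5.png',cv2.resize(ps[140:240,180:320],None,fx=5,fy=5))
```

```text
t 8.12 p [0.3867 0.1583 0.049 ] rpy [-179.97    0.2  -148.9 ] q [ 0.389  0.252 -0.693  0.622  0.    -0.154] F [ 0.4  -1.26 -1.61] M [-0.06   0.007  0.026] w 0.0128
shift [-11.55   0.04   0.24] turn [-0.03  0.2  -0.  ]
```

View pics/s5.png

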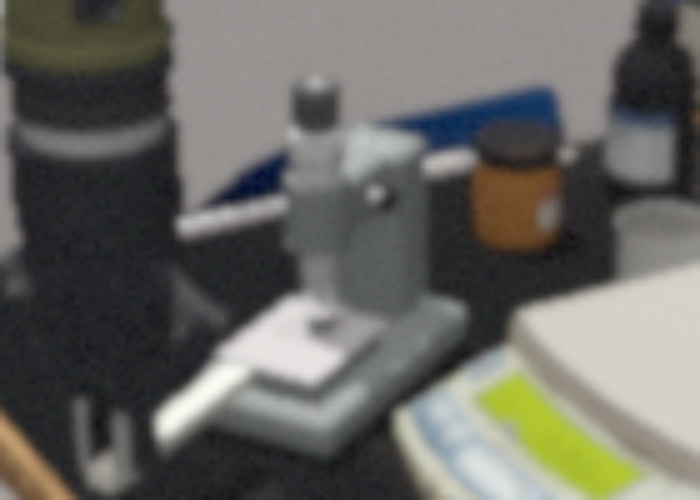

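Bar nose is just in front of the table edge, above its level. Let it settle, then slide in slowly.

step_arm:
  rows:
    - [1,0,0,0,0,0,0]
    - [1,0,0,0,0,0,0]
    - [1,-1,0,0,0,0,0]
    - [1,-2,0,0,0,0,0]
    - [1,-3,0,0,0,0,0]
    - [1,-4,0,0,0,0,0]
    - [1,-4,0,0,0,0,0]
    - [1,-4,0,0,0,0,0]

```text
clock: 9.18
position: [0.4192, 0.1783, 0.0472]
orientation: [3.141, -0.001, -2.599]
force: [-0.2, 0.7, -1.6]
grip_width: 0.013
```

Run:
```python
from h import *
st()
a=np.radians(31.1);e=np.array([np.cos(a),np.sin(a)])
A=np.array([.547,.2555])-0.072*e
go(A[0],A[1],0.047,180+31.1)
ps,ds=manip.get_image('side');cv2.imwrite('pics/s6.png',cv2.resize(ps[140:240,180:320],None,fx=5,fy=5))
```

```text
t 9.18 p [0.4192 0.1783 0.0472] rpy [ 1.7999e+02 -6.0000e-02 -1.4889e+02] q [ 0.402  0.311 -0.607  0.654 -0.    -0.141] F [-0.21  0.66 -1.63] M [-0.026 -0.001 -0.011] w 0.013
shift [-7.73  0.01  0.01] turn [ 0.01 -0.06  0.01]
```

View pics/s6.png

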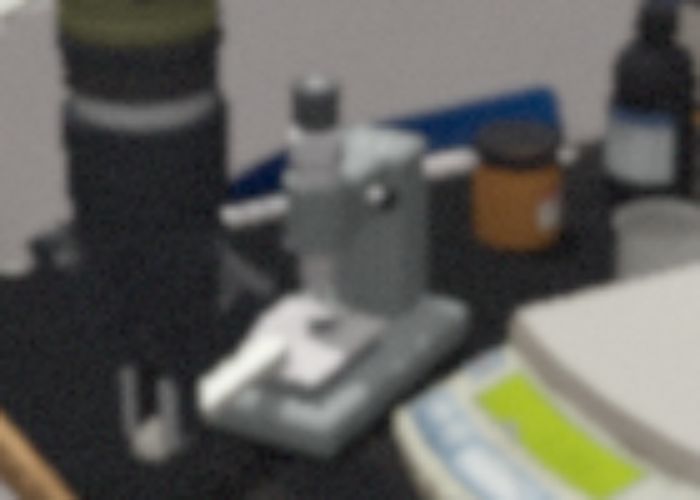

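step_arm:
  rows:
    - [1,-0.8,0,0,0,0,0]
    - [1,-1.6,0,0,0,0,0]
    - [1,-2.4,0,0,0,0,0]
    - [1,-3.2,0,0,0,0,0]
    - [1,-4,0,0,0,0,0]
    - [1,-4,0,0,0,0,0]

```text
clock: 9.98
position: [0.4548, 0.1996, 0.0474]
orientation: [-3.142, 0.001, -2.599]
force: [0.6, -0.8, -0.4]
grip_width: 0.0133
```

step_arm:
  rows:
    - [1,-0.9,0,0,0,0,0]
    - [1,-1.8,0,0,0,0,0]
    - [1,-2.7,0,0,0,0,0]
    - [1,-3.3,0,0,0,0,0]
    - [1,-3.7,0,0,0,0,0]
    - [1,-3.7,0,0,0,0,0]
    - [1,-3.7,0,0,0,0,0]

```text
clock: 10.85
position: [0.4852, 0.2181, 0.0473]
orientation: [3.142, -0.001, -2.599]
force: [-0.1, 0.3, -0.3]
grip_width: 0.0133
```

Run:
```python
from h import *
st()
ps,ds=manip.get_image('side');cv2.imwrite('pics/s7.png',cv2.resize(ps[140:240,180:320],None,fx=5,fy=5))
```

```text
t 10.85 p [0.4852 0.2181 0.0473] rpy [ 1.800e+02 -4.000e-02 -1.489e+02] q [ 0.422  0.418 -0.425  0.728 -0.    -0.12 ] F [-0.12  0.28 -0.33] M [-0.026 -0.018 -0.021] w 0.0133
```

View pics/s7.png

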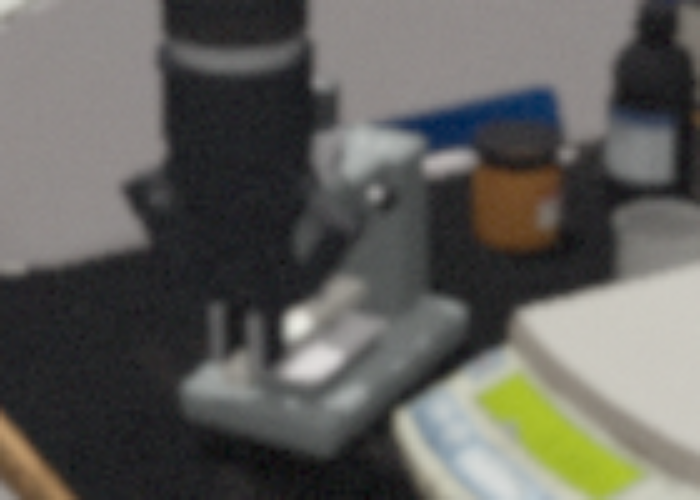

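The bar sits under the spindle and there's no force. Lowering onto the table.

step_arm:
  rows:
    - [1,0,0,0.1,0,0,0]
    - [1,0,0,0.2,0,0,0]
    - [1,0,0,0.25,0,0,0]
    - [1,0,0,0.25,0,0,0]

```text
clock: 11.4
position: [0.4855, 0.2182, 0.0448]
orientation: [-3.142, -0.0, -2.599]
force: [0.5, 0.7, -0.8]
grip_width: 0.013
```

step_arm:
  rows:
    - [1,0,0,0.05,0,0,0]
    - [1,0,0,0.1,0,0,0]
    - [1,0,0,0.1,0,0,0]

```text
clock: 11.78
position: [0.4856, 0.2182, 0.0442]
orientation: [-3.141, 0.0, -2.599]
force: [-1.8, -0.2, 2.8]
grip_width: 0.0129
```

Contact (2.8 N). Releasing gently.

step_arm:
  rows:
    - [0.6,0,0,0,0,0,0]
    - [0.4,0,0,0,0,0,0]
    - [0.2,0,0,0,0,0,0]
    - [0.2,0,0,0,0,0,0]
    - [0.2,0,0,0,0,0,0]

```text
clock: 12.4
position: [0.4856, 0.2183, 0.0438]
orientation: [3.142, -0.0, -2.599]
force: [0.4, -0.1, -0.7]
grip_width: 0.0343
```

step_arm:
  rows:
    - [0.2,0,0,-0.1,0,0,0]
    - [0.2,3,0,-0.1,0,0,0]
    - [0.2,8,0,-0.1,0,0,0]
    - [0.2,13,0,-0.1,0,0,0]
    - [0.2,17,0,-4,0,0,0]
    - [0.2,20,0,-9,0,0,0]
    - [0.2,20,0,-9,0,0,0]
    - [0.2,20,0,-9,0,0,0]

```text
clock: 13.4
position: [0.3151, 0.1152, 0.1341]
orientation: [-3.141, 0.002, -2.599]
force: [0.1, -0.0, 0.5]
grip_width: 0.0339
```

Run:
```python
from h import *
st()
ps,ds=manip.get_image('side');cv2.imwrite('pics/s8.png',cv2.resize(ps[140:240,180:320],None,fx=5,fy=5))
pt,dt=manip.get_image('top');cv2.imwrite('pics/t8.png',cv2.resize(pt[160:260,140:260],None,fx=6,fy=6));np.save('pics/t8d.npy',dt);cv2.imwrite('pics/t8raw.png',pt)
```

```text
t 13.4 p [0.3151 0.1152 0.1341] rpy [-1.7998e+02  1.2000e-01 -1.4890e+02] q [ 0.351  0.009 -0.714  0.845  0.    -0.192] F [ 0.13 -0.01  0.5 ] M [-0.024 -0.03  -0.037] w 0.0339
```

View pics/s8.png

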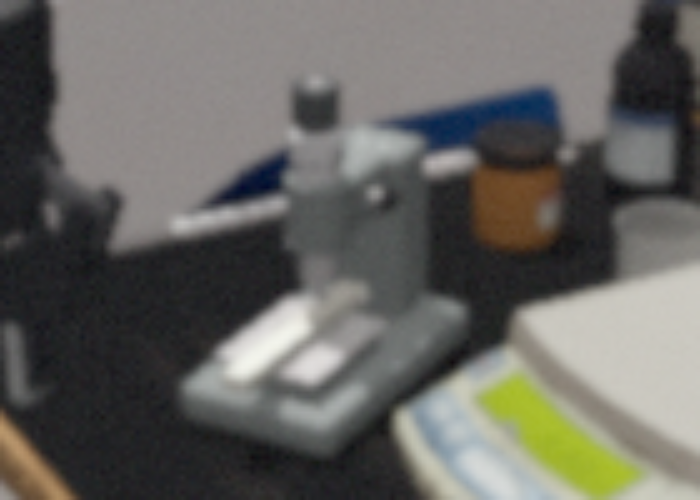

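View pics/t8.png

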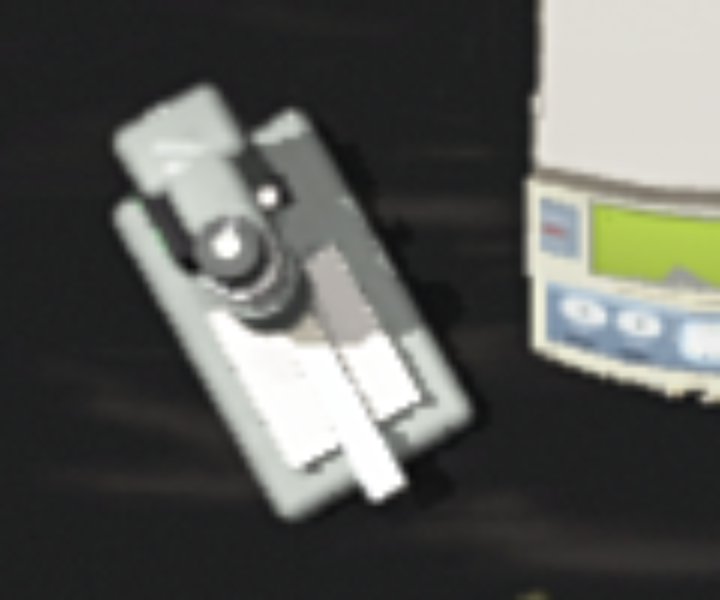

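Run:
```python
from h import *
d=np.load('pics/t8d.npy');C=cloud('top',d);p=cv2.imread('pics/t8raw.png')
a=np.radians(31.1);e=np.array([np.cos(a),np.sin(a)]);n=np.array([-e[1],e[0]])
base=(C[...,2]>0.02)&(C[...,2]<0.031)&(abs(C[...,0]-.545)<.12)&(abs(C[...,1]-.254)<.1)
r=cv2.minAreaRect(C[base][:,:2].astype(np.float32));print(r)
u=C[...,:2]@e;v=C[...,:2]@n
A=np.array(r[0])-0.008*e;print('A',A)
tab=(C[...,2]>0.036)&(C[...,2]<0.0435)&(abs(v-A@n)<.04)&(u-A@e<.03)&(u-A@e>-.07)
bar=(C[...,2]>0.0455)&(C[...,2]<0.054)&(abs(v-A@n)<.03)&(u-A@e<-0.025)&(u-A@e>-.12)
for m,k in((tab,'tab'),(bar,'bar')):
    print(k,m.sum(),'u',np.percentile(u[m]-A@e,[0,100])*1000,'v',np.percentile(v[m]-A@n,[1,50,99])*1000,'z',np.percentile(C[m][:,2],[5,50,95]))
print(cv2.minAreaRect(C[bar][:,:2].astype(np.float32)))
for lo in range(-95,-25,10):
    q=bar&(u-A@e>lo/1000)&(u-A@e<lo/1000+.01)
    if q.sum()>3: print(lo,q.sum(),np.round([v[q].min()*1000-A@n*1000,v[q].max()*1000-A@n*1000,C[q][:,2].mean()*1000],1))
```

```text
((0.5510683059692383, 0.2585456371307373), (0.15446138381958008, 0.09203818440437317), 30.833148956298828)
A [0.54421817 0.25441337]
tab 384 u [-55.31107773  20.26500777] v [-29.91380843  -8.61278665  29.08116316] z [0.03648939 0.03932425 0.04242019]
bar 140 u [-85.74972257 -25.5847527 ] v [-8.06038263 -0.61022811  6.70534396] z [0.04633728 0.04899805 0.05295627]
((0.49688228964805603, 0.22511211037635803), (0.06016498804092407, 0.014893559738993645), 31.180784225463867)
-85 24 [-7.8  6.7 49.7]
-75 22 [-8.1  6.1 49.5]
-65 25 [-7.6  6.8 49. ]
-55 24 [-8.1  6.4 48.6]
-45 22 [-7.7  5.5 49.6]
-35 21 [-8.   4.9 49.6]
```

Bar checks: centred within 0.6 mm, top at 49 mm, near end 86 mm in front of the axis (bar centre -26 mm), axis 31.2°. Now to hover above the knob with q6 wound back.

Run:
```python
from h import *
st();go(0.547,0.256,0.25,-12)
```

```text
t 13.5 p [0.3144 0.1151 0.1331] rpy [ 1.7999e+02 -6.0000e-02 -1.4889e+02] q [ 0.351  0.012 -0.715  0.846  0.    -0.192] F [-0.2  -0.23 -0.08] M [-0.012  0.003 -0.056] w 0.034
shift [-27.19   0.05 -11.72] turn [ 8.0000e-02 -1.0000e-02 -1.3689e+02]
```

step_arm:
  rows:
    - [0,0,0,-4,0,0,-10]
    - [0,0,0,-9,0,0,-20]
    - [0,-2,0,-11.72,0,0,-30]
    - [0,-5,0,-11.72,0,0,-40]
    - [0,-8,0,-11.72,0,0,-50]
    - [0,-11,0,-11.72,0,0,-60]
    - [0,-14,0,-11.72,0,0,-70]
    - [0,-17,0,-11.72,0,0,-80]
    - [0,-20,0,-11.72,0,0,-90]
    - [0,-22,0,-11.72,0,0,-100]

```text
clock: 14.75
position: [0.5039, 0.2296, 0.2485]
orientation: [3.138, 0.001, -0.847]
force: [0.7, -0.4, 0.1]
grip_width: 0.0425
```

Run:
```python
from h import *
st();go(0.547,0.256,0.25,-12)
```

```text
t 14.75 p [0.5039 0.2296 0.2485] rpy [ 1.7982e+02  6.0000e-02 -4.8540e+01] q [ 0.427  0.306 -0.028  1.24   0.    -1.867] F [ 0.73 -0.38  0.15] M [-0.026 -0.027  0.043] w 0.0425
shift [ 0.87 -4.98 -0.17] turn [  0.16   0.11 -36.54]
```

step_arm:
  rows:
    - [0,0.3,-1.6,-0.1,0,0,-10]
    - [0,0.6,-3.3,-0.1,0,0,-20]
    - [0,0.87,-4.98,-0.1,0,0,-30]
    - [0,0.87,-4.98,-0.1,0,0,-36.5]
    - [0,0.87,-4.98,-0.1,0,0,-36.5]
    - [0,0.87,-4.98,-0.1,0,0,-36.5]
    - [0,0.87,-4.98,-0.1,0,0,-36.5]

```text
clock: 15.62
position: [0.5458, 0.2547, 0.2517]
orientation: [3.141, 0.001, -0.217]
force: [0.8, -0.2, -0.6]
grip_width: 0.0428
```

Run:
```python
from h import *
import pickle
st();s=manip.sense();p,d=manip.get_image('wrist');cv2.imwrite('pics/w9.png',p);np.save('pics/w9d.npy',d);pickle.dump(s,open('pics/w9s.pkl','wb'))
C=cloud('wrist',d,s);b=((C[...,2]>.172)&(C[...,2]<.184)&(np.hypot(C[...,0]-.547,C[...,1]-.256)<.02))
P=C[b];print(b.sum(),cv2.minEnclosingCircle(P[:,:2].astype(np.float32)),np.median(P[:,2]))
b=((C[...,2]>.147)&(C[...,2]<.157)&(np.hypot(C[...,0]-.547,C[...,1]-.256)<.02))
P=C[b];print(b.sum(),cv2.minEnclosingCircle(P[:,:2].astype(np.float32)),np.median(P[:,2]))
go(.547,.256,.157,-12)
```

```text
t 15.62 p [0.5458 0.2547 0.2517] rpy [ 1.7997e+02  3.0000e-02 -1.2440e+01] q [ 0.437  0.389  0.105  1.287  0.    -2.488] F [ 0.77 -0.15 -0.63] M [-0.022 -0.031 -0.024] w 0.0428
1128 ((0.5471319556236267, 0.256331205368042), 0.013311567716300488) 0.17763031542766694
236 ((0.547761857509613, 0.25614550709724426), 0.01419905200600624) 0.15188103073650702
shift [ 0.09 -0.15  9.5 ] turn [ 0.01  0.01 -0.43]
```

View pics/w9.png

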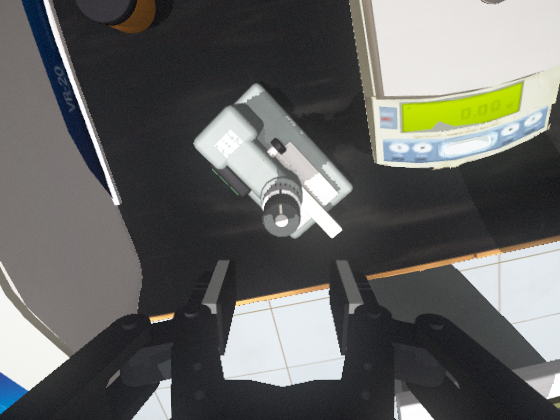

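The knob's top is at px (281,220), centre (0.547, 0.2563), z 0.178 as expected. Descending to straddle the knob with the tips above the thimble.

step_arm:
  rows:
    - [0,0.09,-0.17,4,0,0,0]
    - [0,0.09,-0.17,7.5,0,0,0]
    - [0,0.09,-0.17,9.5,0,0,0]
    - [0,0.09,-0.17,9.5,0,0,0]
    - [0,0.09,-0.17,9.5,0,0,0]

```text
clock: 16.3
position: [0.5478, 0.2565, 0.1582]
orientation: [-3.141, -0.001, -0.217]
force: [-0.4, 0.0, 0.2]
grip_width: 0.0425
```

Run:
```python
from h import *
st();go(.547,.2563,.157,-12)
p,d=manip.get_image('wrist');cv2.imwrite('pics/w10.png',p)
ps,ds=manip.get_image('side');cv2.imwrite('pics/s10.png',cv2.resize(ps[120:240,180:320],None,fx=5,fy=5))
```

```text
t 16.3 p [0.5478 0.2565 0.1582] rpy [-1.7994e+02 -8.0000e-02 -1.2410e+01] q [ 0.438  0.431 -0.074  1.063 -0.    -2.487] F [-0.43  0.04  0.19] M [ 0.027 -0.029  0.013] w 0.0425
shift [-0.07  0.04  0.12] turn [-0.06 -0.08 -0.41]
```

View pics/w10.png

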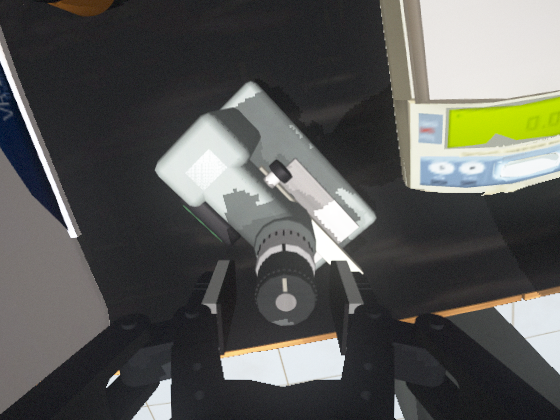

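View pics/s10.png

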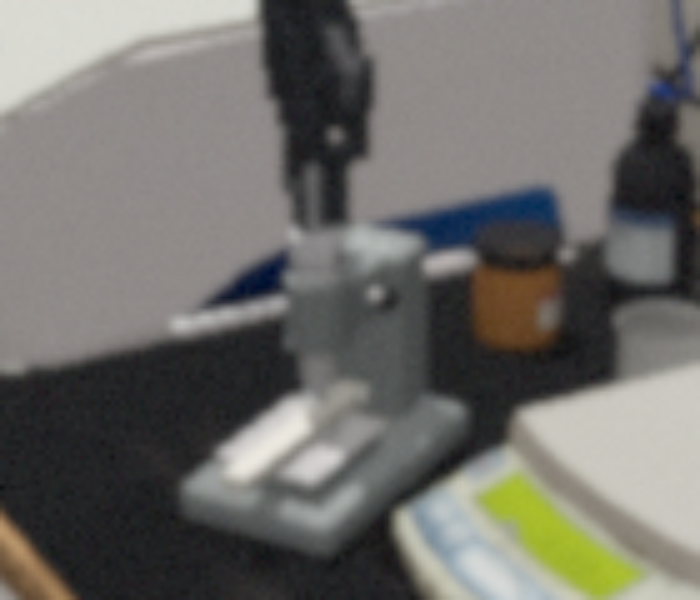

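The knob top is at px (286,298), centred between the fingers. The white line points up at (285,284) and the thimble's dark line at (285,247) lines up with it, and both stay visible. Gripping.

step_arm:
  rows:
    - [1,-0.05,0,0.1,0,0,0]
    - [1,-0.05,0,0.1,0,0,0]
    - [1,-0.05,0,0.1,0,0,0]
    - [1,-0.05,0,0.1,0,0,0]
    - [1,-0.05,0,0.1,0,0,0]
  squeeze: 60

```text
clock: 17.02
position: [0.5473, 0.2553, 0.1577]
orientation: [3.141, -0.003, -0.217]
force: [-1.1, -4.1, 5.4]
grip_width: 0.0229
```

Run:
```python
from h import *
st()
p,d=manip.get_image('wrist');cv2.imwrite('pics/w11.png',cv2.resize(p[210:350,190:380],None,fx=4,fy=4,interpolation=cv2.INTER_CUBIC))
```

```text
t 17.02 p [0.5473 0.2553 0.1577] rpy [ 1.7994e+02 -1.4000e-01 -1.2440e+01] q [ 4.380e-01  4.300e-01 -7.700e-02  1.062e+00 -2.000e-03 -2.487e+00] F [-1.07 -4.08  5.38] M [-0.729  0.229  0.039] w 0.0229
```

View pics/w11.png

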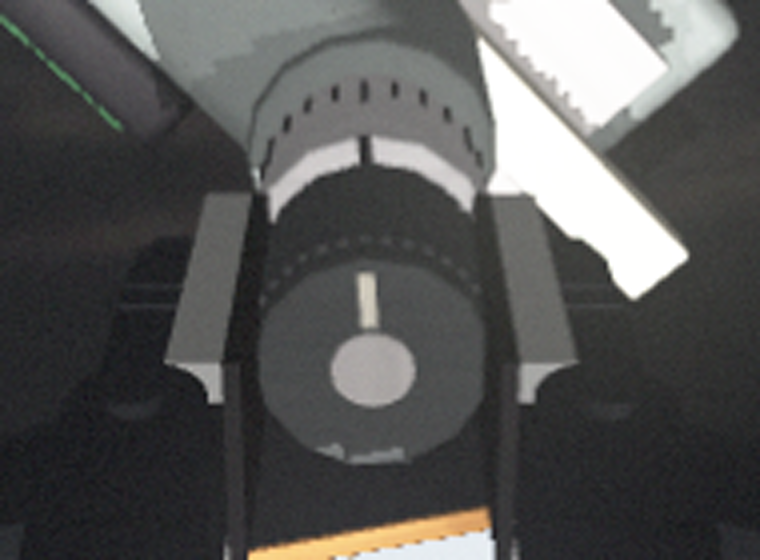

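Clear view of the white line on the knob and the thimble's dark line, aligned at px column 285. I relieve the side load, then start winding (turn + about tool z).

step_arm:
  rows:
    - [1,0,0.08,-0.02,0,0,0]
    - [1,0,0.08,-0.02,0,0,5]
    - [1,0,0.08,-0.02,0,0,10]
    - [1,0,0.08,-0.02,0,0,15]
    - [1,0,0.08,-0.02,0,0,20]
    - [1,0,0.08,-0.02,0,0,25]
    - [1,0,0.08,-0.02,0,0,30]
    - [1,0,0.08,-0.02,0,0,35]
    - [1,0,0.08,-0.02,0,0,40]

```text
clock: 18.2
position: [0.5471, 0.255, 0.1577]
orientation: [-3.14, -0.002, -0.917]
force: [0.2, -3.0, 6.6]
grip_width: 0.0229
```

```bash
cat > look.py <<'E'
import sys
from h import *
st()
p,d=manip.get_image('wrist');cv2.imwrite(f'pics/{sys.argv[1]}.png',cv2.resize(p[210:350,190:380],None,fx=4,fy=4,interpolation=cv2.INTER_CUBIC))
E
python3 look.py w12
```

```text
t 18.2 p [0.5471 0.255  0.1577] rpy [-1.7993e+02 -1.1000e-01 -5.2560e+01] q [ 0.437  0.43  -0.078  1.061 -0.002 -1.787] F [ 0.18 -3.    6.59] M [-0.698  0.19   0.162] w 0.0229
```

View pics/w12.png

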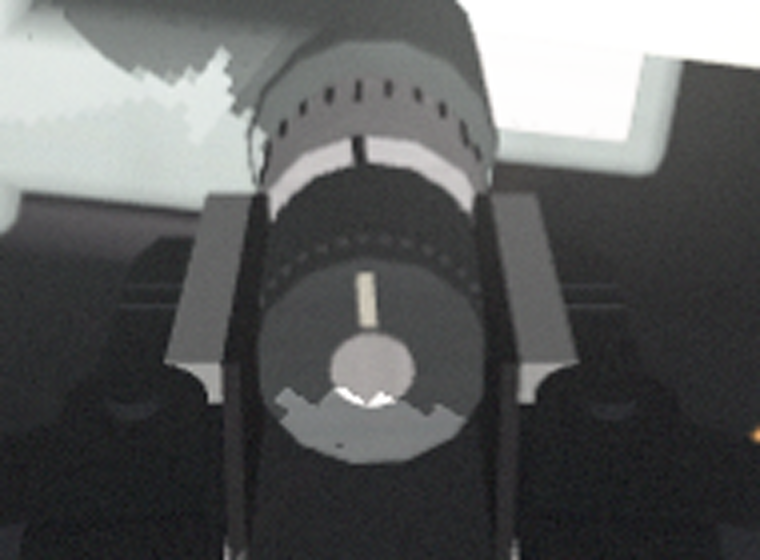

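Both lines turned together with the grip (no slip yet, 40° wound).

step_arm:
  rows:
    - [1,0,0,0,0,0,5]
    - [1,0,0,0,0,0,10]
    - [1,0,0,0,0,0,15]
    - [1,0,0,0,0,0,20]
    - [1,0,0,0,0,0,25]
    - [1,0,0,0,0,0,30]

```text
clock: 19.0
position: [0.5468, 0.2549, 0.1577]
orientation: [-3.14, -0.001, -1.441]
force: [-1.7, -4.2, 6.8]
grip_width: 0.0229
```

```bash
python3 look.py w13
```

```text
t 19.0 p [0.5468 0.2549 0.1577] rpy [-1.7992e+02 -7.0000e-02 -8.2560e+01] q [ 0.437  0.43  -0.079  1.061 -0.002 -1.264] F [-1.66 -4.2   6.76] M [-0.719  0.287  0.163] w 0.0229
```

View pics/w13.png

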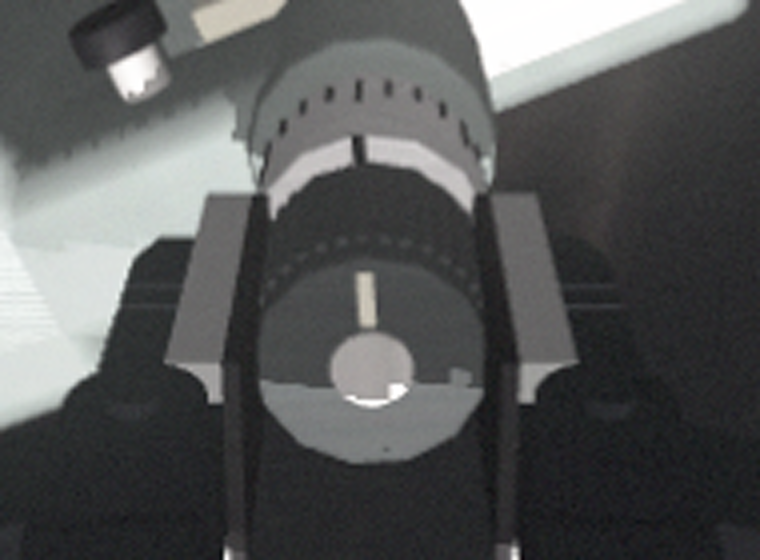

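Still free (70° wound, same torque, lines unmoved in view).

step_arm:
  rows:
    - [1,0,0,0,0,0,5]
    - [1,0,0,0,0,0,10]
    - [1,0,0,0,0,0,15]
    - [1,0,0,0,0,0,20]

```text
clock: 19.55
position: [0.5467, 0.2549, 0.1577]
orientation: [-3.14, -0.001, -1.79]
force: [-2.1, -3.1, 6.9]
grip_width: 0.0229
```

```bash
python3 look.py w14
```

```text
t 19.55 p [0.5467 0.2549 0.1577] rpy [-1.7991e+02 -4.0000e-02 -1.0256e+02] q [ 4.370e-01  4.300e-01 -7.900e-02  1.062e+00 -1.000e-03 -9.150e-01] F [-2.07 -3.13  6.88] M [-0.74   0.343  0.102] w 0.0229
```

View pics/w14.png

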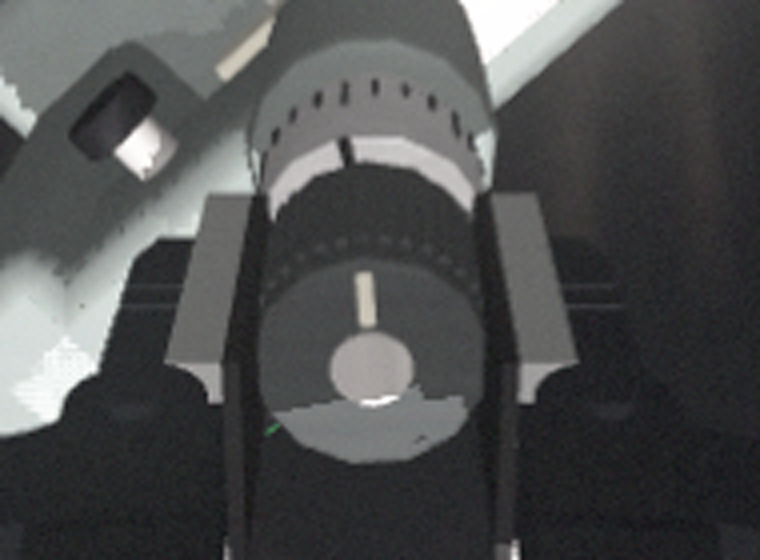

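The thimble line has dropped back to column ~345 of the crop while the knob line held, so the spindle has met the bar and the knob leads by about 7°. I'll measure the lead geometrically.

```bash
cat > ang.py <<'E'
import sys
from h import *
def lead(dark,wt,ctr,s,off=(190,210),k=4):
    f=lambda q:np.array([off[0]+q[0]/k,off[1]+q[1]/k])
    c=plane('wrist',f(ctr),0.178,s)[0,:2]
    w=plane('wrist',f(wt),0.178,s)[0,:2]-c
    ct=c; t=plane('wrist',f(dark),0.1525,s)[0,:2]-ct
    A=lambda v:np.degrees(np.arctan2(v[1],v[0]))
    print('knob c',c,'r white',np.hypot(*w)*1e3,'r dark',np.hypot(*t)*1e3,'lead cw',(A(t)-A(w)+180)%360-180)
if __name__=='__main__':
    s=manip.sense()
    # same wrist geometry relative to tool; evaluate earlier frames too
    for n,dk,wt in (('w12',(358,150),(366,285)),('w13',(358,150),(366,285)),('w14',(345,150),(365,285))):
        lead(dk,wt,(371,369),s)
E
python3 ang.py
```

```text
knob c [0.54711616 0.25659641] r white 9.658736813684838 r dark 12.792479819014536 lead cw 3.8382952177009884
knob c [0.54711616 0.25659641] r white 9.658736813684838 r dark 12.792479819014536 lead cw 3.8382952177009884
knob c [0.54711616 0.25659641] r white 9.664248240934677 r dark 13.054086241178227 lead cw 9.808077153418878
```

step_arm:
  rows:
    - [1,0,0,0,0,0,5]
    - [1,0,0,0,0,0,10]
    - [1,0,0,0,0,0,15]
    - [1,0,0,0,0,0,20]
    - [1,0,0,0,0,0,25]
    - [1,0,0,0,0,0,30]
    - [1,0,0,0,0,0,30]

```text
clock: 20.48
position: [0.5465, 0.255, 0.1577]
orientation: [-3.14, 0.0, -2.311]
force: [-1.8, -3.3, 7.9]
grip_width: 0.0225
```

```bash
python3 look.py w15
```

```text
t 20.48 p [0.5465 0.255  0.1577] rpy [-179.93    0.   -132.43] q [ 4.370e-01  4.300e-01 -7.900e-02  1.062e+00 -1.000e-03 -3.930e-01] F [-1.8  -3.33  7.86] M [-0.645  0.448  0.047] w 0.0225
```

View pics/w15.png

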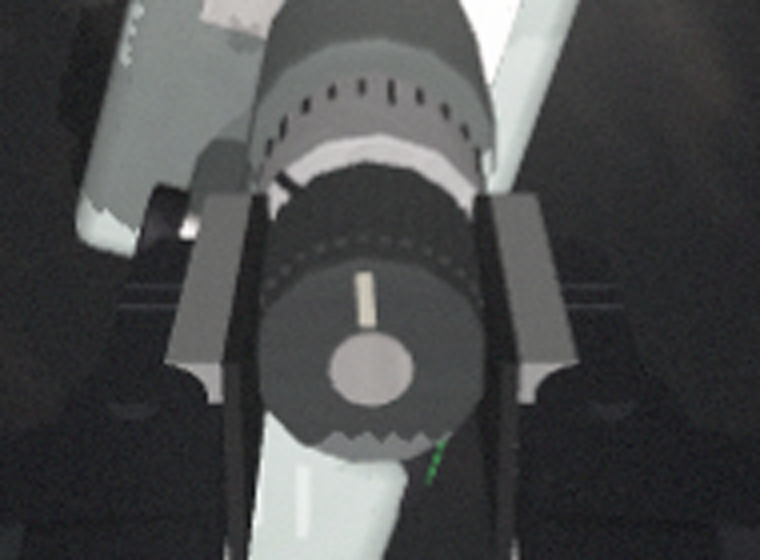

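Run:
```python
from ang import *
s=manip.sense()
for dk,wt in (((365,150),(367,290)),((358,150),(366,285)),((345,150),(365,285)),((290,183),(366,285))): lead(dk,wt,(371,369),s)
```

```text
knob c [0.54726565 0.25658271] r white 9.096805098328923 r dark 12.705623481172175 lead cw 0.5817853616979392
knob c [0.54726565 0.25658271] r white 9.662325197665412 r dark 12.774460519586107 lead cw 3.764962162281819
knob c [0.54726565 0.25658271] r white 9.667874006508013 r dark 13.0347067458655 lead cw 9.744637366048948
knob c [0.54726565 0.25658271] r white 9.662325197665412 r dark 12.677315508461923 lead cw 45.054594852170226
```

Lead is now about 45° (two clicks) and torque is back to baseline (0.047), so it sits in a notch. One more click: 22.5°.

step_arm:
  rows:
    - [1,0,0,0,0,0,5]
    - [1,0,0,0,0,0,10]
    - [1,0,0,0,0,0,14]
    - [1,0,0,0,0,0,18]
    - [1,0,0,0,0,0,20]
    - [1,0,0,0,0,0,20]
    - [1,0,0,0,0,0,20]

```text
clock: 21.4
position: [0.5464, 0.2551, 0.1577]
orientation: [-3.141, 0.0, -2.66]
force: [-1.7, -3.5, 8.1]
grip_width: 0.0233
```

```bash
python3 look.py w16
```

```text
t 21.4 p [0.5464 0.2551 0.1577] rpy [-1.7996e+02  2.0000e-02 -1.5241e+02] q [ 4.370e-01  4.300e-01 -7.900e-02  1.062e+00 -1.000e-03 -4.400e-02] F [-1.66 -3.48  8.07] M [-0.557  0.489  0.035] w 0.0233
```

View pics/w16.png

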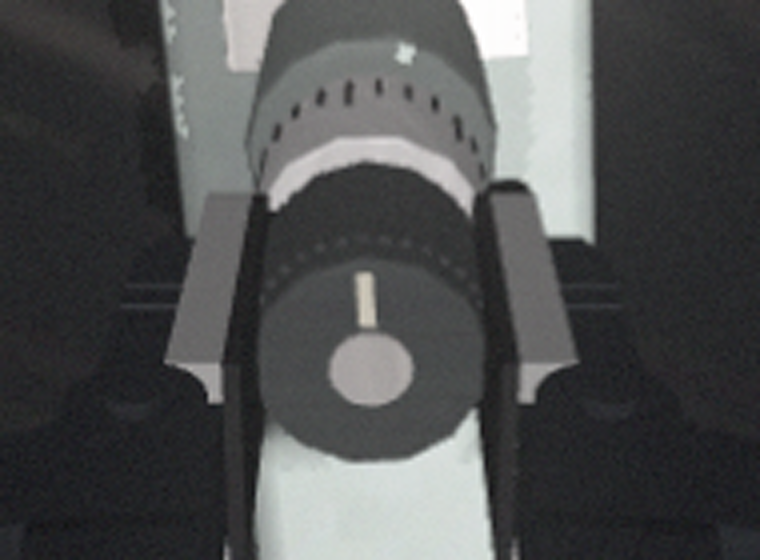

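Dark line is now behind the finger, as expected at ~65°. Torque is at baseline (0.035), so it sits near the third notch. I release and lift to check.

step_arm:
  rows:
    - [0.4,0,0,0,0,0,0]
    - [0.2,0,0,0,0,0,0]
    - [0,0,0,0,0,0,0]
    - [0,0,0,0,0,0,0]
    - [0,0,0,0,0,0,0]

```text
clock: 22.08
position: [0.5465, 0.2556, 0.1562]
orientation: [3.141, -0.0, -2.66]
force: [0.2, -0.2, 0.4]
grip_width: 0.0432
```

```bash
python3 look.py w17
```

```text
t 22.07 p [0.5465 0.2556 0.1562] rpy [ 1.7999e+02 -1.0000e-02 -1.5239e+02] q [ 0.437  0.432 -0.08   1.06   0.    -0.044] F [ 0.15 -0.17  0.39] M [-0.005 -0.003  0.066] w 0.0432
```

View pics/w17.png

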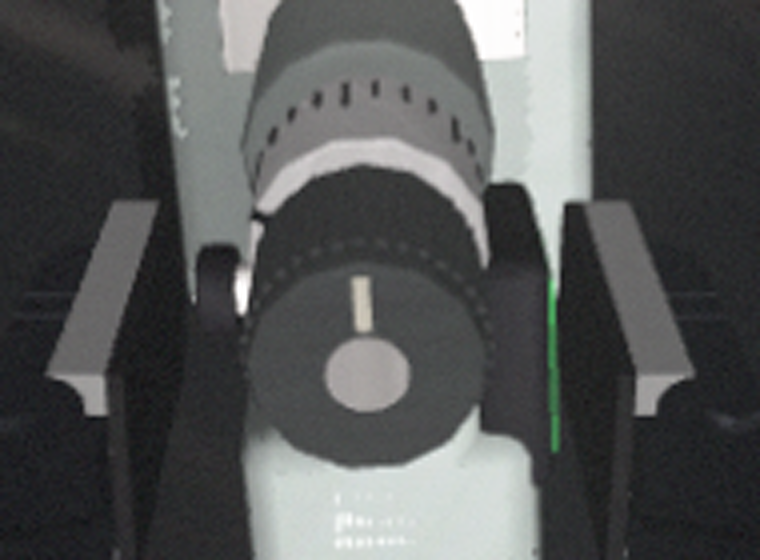

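Run:
```python
from ang import *
s=manip.sense()
lead((258,215),(361,290),(367,373),s)
lead((262,212),(361,290),(367,373),s)
go(.547,.256,.157,-112)
```

```text
knob c [0.54724686 0.25642863] r white 9.459195919473007 r dark 13.496113660942148 lead cw 66.5276663807112
knob c [0.54724686 0.25642863] r white 9.459195919473007 r dark 13.19254605438697 lead cw 64.23939366863726
shift [-0.06  0.01 -0.08] turn [ 0.000e+00 -1.000e-02 -4.039e+01]
```

Lead about 66°, expected 67.5°. Lifting clear and checking from another angle.

step_arm:
  rows:
    - [0,0,0,-3,0,0,0]
    - [0,0,0,-6,0,0,0]
    - [0,-1,0,-6,0,0,10]
    - [0,-2,0,-6,0,0,10]
    - [0,-3,0,-6,0,0,10]
    - [0,-3,0,-6,0,0,10]
    - [0,-3,0,-6,0,0,10]

```text
clock: 23.0
position: [0.5727, 0.2693, 0.2157]
orientation: [-3.141, -0.001, -2.834]
force: [-0.6, 0.3, 0.1]
grip_width: 0.0428
```

Run:
```python
from h import *
st()
p,d=manip.get_image('wrist');cv2.imwrite('pics/w18.png',p)
pt,dt=manip.get_image('top');np.save('pics/t18d.npy',dt)
ps,ds=manip.get_image('side');cv2.imwrite('pics/s18.png',cv2.resize(ps[140:260,180:320],None,fx=5,fy=5))
```

```text
t 23.0 p [0.5727 0.2693 0.2157] rpy [-1.7999e+02 -8.0000e-02 -1.6236e+02] q [ 0.439  0.455  0.118  1.235 -0.     0.132] F [-0.59  0.29  0.1 ] M [ 0.07  -0.026 -0.058] w 0.0428
```

View pics/w18.png

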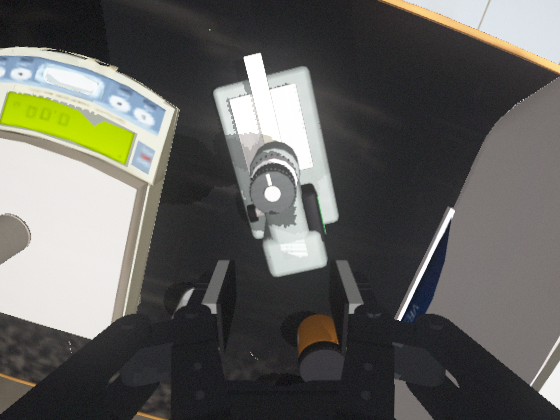

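View pics/s18.png

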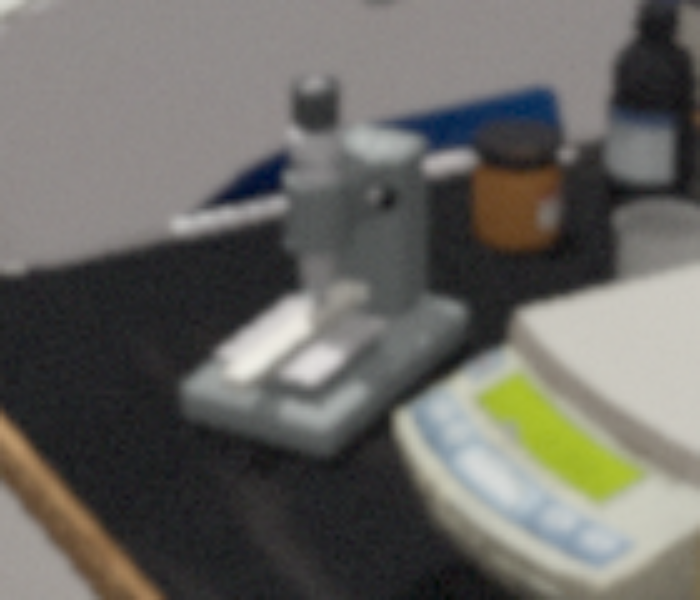

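The bar is clamped straight and unmoved, and the spindle is down on it. I rotate the view so the thimble line comes to the visible upper side of the ring.

Run:
```python
from h import *
go(.547,.256,.215,-112)
```

```text
shift [ 2.86 -0.48  0.12] turn [ 1.000e-02 -3.000e-02 -5.038e+01]
```

step_arm:
  rows:
    - [0,0.6,-0.1,0,0,0,-10]
    - [0,1.2,-0.2,0,0,0,-20]
    - [0,1.8,-0.3,0,0,0,-30]
    - [0,2.4,-0.4,0,0,0,-40]
    - [0,2.86,-0.48,0,0,0,-50]
    - [0,2.86,-0.48,0,0,0,-50]
    - [0,2.86,-0.48,0,0,0,-50]
    - [0,2.86,-0.48,0,0,0,-50]

```text
clock: 24.15
position: [0.5475, 0.2563, 0.2163]
orientation: [-3.142, 0.0, -1.963]
force: [0.3, 1.0, -0.5]
grip_width: 0.0428
```

Run:
```python
from h import *
import pickle
st();s=manip.sense()
p,d=manip.get_image('wrist');cv2.imwrite('pics/w19r.png',p);cv2.imwrite('pics/w19.png',cv2.resize(p[170:310,190:380],None,fx=4,fy=4,interpolation=cv2.INTER_CUBIC))
pickle.dump(s,open('pics/w19s.pkl','wb'))
```

```text
t 24.15 p [0.5475 0.2563 0.2163] rpy [-1.7999e+02  1.0000e-02 -1.1247e+02] q [ 0.438  0.403  0.035  1.203  0.    -0.741] F [ 0.29  0.97 -0.51] M [-0.042  0.035 -0.034] w 0.0428
```

View pics/w19.png

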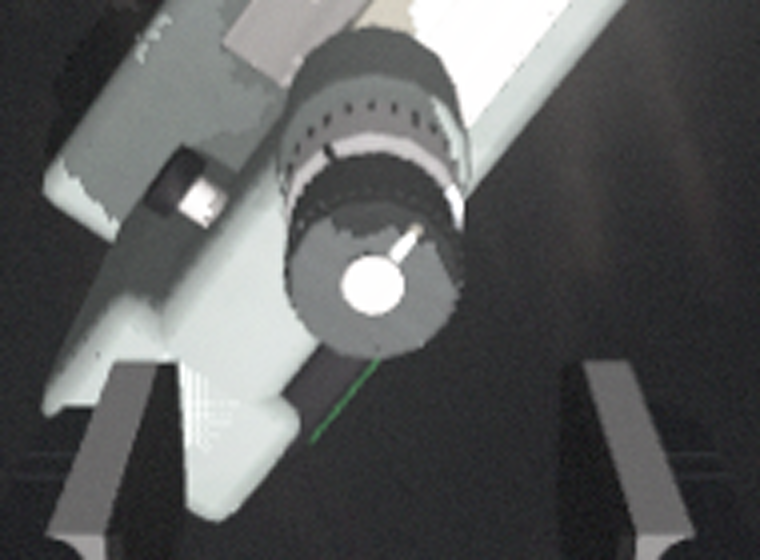

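Run:
```python
from ang import *
import pickle
s=pickle.load(open('pics/w19s.pkl','rb'))
for dk,wt in (((332,152),(417,230)),((332,152),(405,246))): lead(dk,wt,(373,284),s,off=(190,170))
d=np.load('pics/t18d.npy');C=cloud('top',d)
for n,c,z0,z1 in (('dumb',(.44,-.2316),.002,.012),('jar',(.6,-.098),.055,.08)):
    m=(np.hypot(C[...,0]-c[0],C[...,1]-c[1])<.085)&(C[...,2]>z0)&(C[...,2]<z1);print(n,C[m].mean(0))
    C0=cloud('top',np.load('pics/top0d.npy'));m=(np.hypot(C0[...,0]-c[0],C0[...,1]-c[1])<.085)&(C0[...,2]>z0)&(C0[...,2]<z1);print('  before',C0[m].mean(0))
a=np.radians(31.1);e=np.array([np.cos(a),np.sin(a)]);n=np.array([-e[1],e[0]]);A=np.array([.5442,.2544])
u=C[...,:2]@e-A@e;v=C[...,:2]@n-A@n
b=(C[...,2]>0.0455)&(C[...,2]<0.054)&(abs(v)<.03)&(u<-.025)&(u>-.12)
print('bar',b.sum(),u[b].min(),np.percentile(v[b],[1,99]),np.median(C[b][:,2]))
```

```text
knob c [0.54707315 0.25657631] r white 10.152161338634318 r dark 12.88950096273818 lead cw 66.18117274364869
knob c [0.54707315 0.25657631] r white 7.259643739765921 r dark 12.88950096273818 lead cw 67.08924367790911
dumb [ 0.44795195 -0.23098022  0.00463175]
  before [ 0.4480298  -0.22946116  0.00455792]
jar [ 0.60122979 -0.08393073  0.06574513]
  before [ 0.60117928 -0.08458718  0.06604489]
bar 118 -0.08508581118307013 [-0.00837141  0.00597673] 0.04904377309344443
```

Lead is 66–67° (three clicks), the bar is centred and flat, and the bystanders haven't moved. The robot is clear, so I hand in.

Run:
```python
from h import *
st();print(manip.close_job())
```

```text
t 24.2 p [0.5474 0.2563 0.2163] rpy [-180.      0.   -112.45] q [ 0.438  0.403  0.035  1.203 -0.    -0.741] F [-0.92  0.07 -0.14] M [-0.002 -0.008  0.022] w 0.0424
the job is handed in; nothing more can be done
None
```

The white test bar is clamped in the micrometer after three ratchet clicks, and I handed the job in at 24.2 s of the 72 s allowed. No verdict was reported.

I laid the bar flat on the table and let it go. I then gripped the dark ratchet knob with 60 N, turned it clockwise about 140° in all, and released it.

**Last checks:**
- **Bar position:** from the top camera, the middle of its width is about 1 mm off the spindle axis (limit 5.5 mm). Its centre is about 25 mm in front of the axis, and its top is at 49 mm against a nominal 50 mm.
- **Clicks:** the knob sits 66–67° clockwise of its starting place on the thimble, measured from two views after release (three clicks = 67.5°).
- **Robot:** the gripper is open and lifted clear, and the force reading is at noise level.
- **Bystanders:** the dumbbell specimen and the jar moved no more than 1.5 mm between top views, which is within measurement noise.

**Not measured:** I could not measure the clamping force. I inferred contact from the thimble stopping while the knob went on slipping.

**One disagreement:** between two pictures during winding, the knob's lead over the thimble grew about 5° more than the gripper turned. I put that down to pixel reading or slack in the thimble, since both readings after release agreed.

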